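Seat the take-up plate on the archive's film winder

TASK

The round take-up plate sits raised and turned on the film winder's spindle. With a fingertip, push it round until the notch in its rim (red mark) stands over the orange key, then press it down fully home so that the key sits in the notch. Do not lift the plate, and leave the tin, the loupe and the film core where they are.

Things in the scene. Friction and masses are not known exactly. Their poses are not given: they have to be found in the camera images.
- winder: grey film winder, a flat base 190 x 190 mm, its deck 45 mm above the table, fixed; origin under its centre, on the table; z up, x towards its orange key. A vertical steel spindle at its centre is hidden in the plate's hub. Two white guide rollers, 22 mm in diameter, stand 25 mm above the deck at x -78, y +-78 mm
- key (a point): top of the orange key (drive block) on the winder's deck, 60 mm from the spindle axis along the winder's x; the key is 8 mm wide, runs radially from 47 to 85 mm from the axis (so it shows beyond the plate's rim) and stands 12.5 mm above the deck
- plate: aluminium take-up plate, a disc 120 mm in diameter and 8 mm thick, 0.35 kg, loose on the winder's spindle with 0.7 mm play; origin under its centre, z up, x towards its notch. It turns both ways with very little friction and stays where it is left. It starts with its underside 14 mm above the deck, resting on a stiff friction collar, 1.5 mm clear above the key; fully home it is 4 mm above the deck
- notch (a point): the notch in the plate's rim, at the disc's top face, 52 mm from its axis; the notch is 14 mm wide with parallel sides and 16 mm deep (open from 43 mm radius outwards), with a red stripe on the disc between it and the hub. The key fits with 3 mm to spare on each side
- hub_top (a point): centre of the closed flat top of the plate's black hub, 38 mm in diameter, 28 mm above the plate's underside: the place to press. About 6 to 8 N straight down moves the plate down 10 mm to its seat, where it stays without being held; unless the notch is over the key, the key blocks it after 1.5 mm and it tilts
- rib (a point): middle of the top edge of the blue rib opposite the notch, 39 mm from the axis. Three such straight radial ribs, 6 mm thick, stand 14 mm above the disc's top face and run from 24 to 54 mm from the axis, at 60, 180 and 300 degrees from the notch: a fingertip can push on their sides to turn the plate
- tin: round steel film tin, 73 mm in diameter, 30 mm high, standing loose beside the winder; origin under its centre
- loupe: black loupe, 48 mm in diameter, 45 mm high, standing loose beside the winder; origin under its centre
- core: yellow plastic film core, a ring 54 mm in diameter, 18 mm high, lying loose beside the winder; origin under its centre
Mind the look-alikes: they are no part of the job. There is more than one size of the plate; the one meant has the size given above.

How it is judged:
By the outcome, as a careful person would: the job done as asked, in the order asked, and still so for the second after the job is handed in, with the robot touching nothing.
It also fails if it takes over 67 s, if anything falls off the work surface, if the arm or the gripper's body presses on something with over 40 N, if the wrist force passes 120 N, or if a joint passes its speed limit or range.

ROBOT

A 6-joint arm with a two-finger parallel gripper is mounted at the origin on the work surface. World frame = base frame: x ahead of the robot, y to its left, z up, the work surface at z = 0. Lengths are in mm, angles in rad, forces in N, time in s.
With the tool pointing down it reaches from about 300 to 875 mm from the base axis. Payload 6.4 kg.
Tool frame: the origin (TCP) lies at the very end of the fingers, on their centre line; the grasp point (between the pads) lies behind it (grasp_offset is the y of the grasp point in the tool frame, in mm); y points along the fingers, z is the direction in which the jaws open and shut, and the axes are right-handed (so a half turn about y gives the same grasp; the last joint's range is limited). The gripper opens to 85 mm and grips with 20 to 120 N. Pads are 22 mm wide; open, the fingers measure 114 mm over their backs; the gripper's body (76 mm by 85 mm) begins 54 mm behind the grasp point. The pads swing forward as they close: fully open they stand 13 mm farther back than shut.
Start: joints at [0.931, 0.181, 1.607, -0, 1.354, -0.206], TCP at [241.676, 521.76, 231.288] pointing down, gripper open.
Joint ranges: [-2.99, 2.99], [-0.89, 2.07], [0.3, 2.58], [-1.14, 4.28], [0, 2.63], [-3.12, 3.12]. Speed limits (rad/s): [2.57, 2.57, 3.01, 3.14, 3.14, 3.14].

INTERFACE

Orientations are given as a unit quaternion [x, y, z, w].
In Python, from plant import state, snapshot, sign_off, cut_out, landmark_of, grasp_offset gives the robot as it stands. The module is installed in compiled form; this text tells all that it offers.
- The arm moves only by the tool step_arm, never from a script. Its argument "increments" is a list of rows, each a list of 7 numbers: the shift along the world's x, y, z in cm, then the turn, a rotation vector about the world's x, y, z in rad, then the closure, from -1 (fully open) to 1 (shut). In form: [[tx, ty, tz, ax, ay, az, gripper], ...]. A call has 1 to 12 rows; each row shifts and turns the commanded pose from where the row before left it; what a row does not reach is not made up. A row lasts 1/12 s, in which the tool goes at most 41.7 mm and 7.16 degrees, less where a joint would pass 70% of its speed; a pose out of reach is approached as far as the arm can. A call is refused whole if a number of a shift passes 4.17 or a number of a turn 0.125, either way. A call with a gripper value outside its range is refused whole. The fingers move at their own pace and stop on an object; the grip force is fixed at half the most. Time passes only in rows, so rows that do not move let the fingers close. It gives the time, the measured TCP pose, the force and the opening at its end, in the units of the state.
- state(): the state, without advancing time (a new reading comes with each control period).
- snapshot(name): name is "scene" or "top" or "wrist"; returns a dict with "frame" (480x640x3 uint8, red, green, blue), "range_z" (480x640 float32, mm along the optical axis (not along the pixel's ray), 0 where there is no reading), "mtx" (3x3 intrinsics, pixels), "k1" (the pictures are not rectified: a ray, as slopes to the right and down, at radius r is drawn at 1 + k1 r^2 times it, then the intrinsics apply), "R" (3x3) and "t" (3): a world point X has camera coordinates R X + t; the wrist camera has in their place "T_tool_cam" (4x4, takes a point from camera to tool coordinates, whose origin is the TCP and whose axes are the tool frame's). Camera axes: x right, y down, z forward; pixel columns grow to the right and rows downward; lengths in mm; the calibration is good to about 2 mm. A picture is of the moment at which its call begins: read the wrist's pose just before it.
- sign_off(): hands the job in, once; it reports no verdict.
Trained networks look in a picture, given as the dict that the camera call returned (one of the last four; its "shot" number tells which), for a name from the list of things; names that differ only in an ending like _2 or _b are one class to them, and where a whole thing is asked for, a point or a joint stands for the part that bears it (a point fixed in the world has none). Each returns a list of dicts, best first, with "confidence" (0 to 1); they miss things now and then, are a little off and sometimes report something else, mostly with a low value. They report only what shows in the picture. A call takes as long as a camera call. They do not tell look-alikes from the thing itself.
- cut_out(query, picture): "pixels" (480x640 bool, what is visible of it) and "xy" ([column, row] in pixels, amid what is visible of it).
- landmark_of(query, picture): "xy" ([column, row] in pixels: a listed point, or the origin of a listed thing).
The state is a dict: "time_s": time; "joint_positions": joint angles; "qd": joint speeds; "joint_torque": joint torques, N m; "tool_pos": TCP position; "eef_rot": TCP orientation; "contact_force": force on the tool from outside, world axes, zero at the start; "moment": the same for the moment, N m; "finger_gap": finger opening in mm.
Only numpy, scipy, OpenCV 4.12 (cv2) and the standard library are available. Lean on these libraries where they do the work, as an engineer would, in place of code of your own. Each camera call takes 0.05 s, during which the arm holds its last target. There are 200 camera calls.

## Working session

There is one attempt and no reset: what is moved stays moved. The work goes in short steps, Python scripts to look and compute and a tool call to move; the robot and the scene stay as the last step left them, time stands still between calls to the robot, and variables do not carry over. Pictures are saved under pics/ and viewed, about 8 in all and at most 12, crops included, and the job is handed in when it is done.

Besides the shell and the picture viewer there is one more tool, called after ">>>" as name([rows], argument=value, ...), one row to a line, values as JSON. step_arm: Moves the arm, as the interface text tells. Its arguments: {"type":"object","properties":{"increments":{"type":"array"}},"required":["increments"]}

```bash
mkdir -p pics; cat > h.py <<'E'
import numpy as np, cv2
from scipy.spatial.transform import Rotation as Ro
from plant import *
def cam(s,st=None):
    if 'R' in s: return np.array(s['R']),np.array(s['t'])
    T=np.array(s['T_tool_cam']);Rt=Ro.from_quat(st['eef_rot']).as_matrix()
    R=Rt@T[:3,:3];c=Rt@T[:3,3]+np.array(st['tool_pos']);return R.T,-R.T@c
def ray(s,px,st=None):
    R,t=cam(s,st);K=np.array(s['mtx']);p=np.atleast_2d(np.array(px,float))
    d=np.stack([(p[:,0]-K[0,2])/K[0,0],(p[:,1]-K[1,2])/K[1,1]],1);u=d.copy()
    for _ in range(15): u=d/(1+s['k1']*(u**2).sum(1,keepdims=True))
    return -R.T@t,(np.c_[u,np.ones(len(u))])@R
def atz(s,px,z,st=None):
    c,d=ray(s,px,st);return c+d*((z-c[2])/d[:,2:3])
def dep(s,px,st=None):
    c,d=ray(s,px,st);p=np.atleast_2d(np.round(px).astype(int));return c+d*s['range_z'][p[:,1],p[:,0]][:,None]
def proj(s,X,st=None):
    R,t=cam(s,st);x=np.atleast_2d(X)@R.T+t;u=x[:,:2]/x[:,2:];u=u*(1+s['k1']*(u**2).sum(1,keepdims=True))
    K=np.array(s['mtx']);return np.c_[u[:,0]*K[0,0]+K[0,2],u[:,1]*K[1,1]+K[1,2]]
def save(n,im): cv2.imwrite('pics/'+n,im[...,::-1])
E
python3 - <<'E'
from h import *
np.set_printoptions(precision=1,suppress=True)
st=state();print(st,grasp_offset if not callable(grasp_offset) else grasp_offset())
ims=[]
for n in ['scene','top']:
    s=snapshot(n);ims.append(s['frame']);print(n,cam(s)[0],-cam(s)[0].T@cam(s)[1])
    for q in ['winder','key','plate','notch','hub_top','rib','tin','loupe','core']:
        for r in landmark_of(q,s)[:3]: print(n,q,np.array(r['xy']),round(r['confidence'],2),dep(s,r['xy']))
save('a.png',ims[0]);save('b.png',ims[1])
E
```

```text
{'time_s': 0.0, 'joint_positions': array([ 0.9,  0.2,  1.6,  0. ,  1.4, -0.2]), 'qd': array([-0., -0.,  0.,  0.,  0.,  0.]), 'joint_torque': array([  0. , -44.5, -35.1,  -0. ,   0. ,   0. ]), 'tool_pos': array([241.3, 521.3, 230.3]), 'eef_rot': array([ 0.7, -0.2,  0.2, -0.7]), 'contact_force': array([-0. , -0.2,  0.1]), 'moment': array([ 0., -0.,  0.]), 'finger_gap': 85.815748230077} -18.700000000000003
scene [[-0.3  1.  -0. ]
 [ 0.7  0.2 -0.7]
 [-0.7 -0.2 -0.7]] [1203.3  245.1  793.1]
scene winder [258.2 278.1] 0.65 [[611.4 -57.7  58.6]]
scene key [239.1 281.4] 0.61 [[625.5 -85.8  56.8]]
scene plate [278.1 190.5] 0.96 [[ 366.9 -114.2   32.7]]
scene plate [254.8 249.9] 0.93 [[574.3 -75.8  82.5]]
scene plate [237.  412.1] 0.73 [[839.5  -3.3  40.5]]
scene notch [195.2 389.7] 0.66 [[803.9 -91.8   0.9]]
scene notch [242.1 279.1] 0.61 [[613.3 -86.4  49. ]]
scene notch [235.7 234.9] 0.59 [[ 515.8 -139.3   44.9]]
scene hub_top [231.6 399.3] 0.97 [[824.2 -17.4  43.4]]
scene hub_top [250.8 239.2] 0.59 [[555.7 -90.   85.6]]
scene hub_top [277.5 177. ] 0.56 [[ 337.7 -125.6   41.1]]
scene rib [2
[... 454 characters left out ...]
] 0.9 [[612.4 -89.8  66. ]]
top plate [417.3 394.9] 0.9 [[ 344.6 -117.9   42. ]]
top plate [349.1 118.8] 0.55 [[796.7  -8.3  41.9]]
top notch [392.7 122.6] 0.94 [[809.8 -89.    0.5]]
top notch [447.1 360. ] 0.89 [[ 398.2 -176.3   -0.7]]
top hub_top [402.3 254.9] 0.87 [[556.5 -88.7  86.2]]
top hub_top [355.9 105.8] 0.83 [[819.2 -19.4  45.2]]
top hub_top [419.5 400.6] 0.59 [[ 335.9 -121.6   40.6]]
top rib [399.7 425.3] 0.95 [[297.7 -91.7  33.5]]
top rib [377.7 239.6] 0.84 [[581.1 -51.6  79.3]]
top rib [323.1 103.1] 0.57 [[829.7  36.   29.5]]
top tin [483.  237.6] 0.84 [[ 598.2 -232.7   32.3]]
top loupe [293.  236.9] 0.7 [[589.1  81.1  45.7]]
top core [488.6 303.3] 0.83 [[ 492.7 -248.6   -0.4]]
```

View pics/a.png

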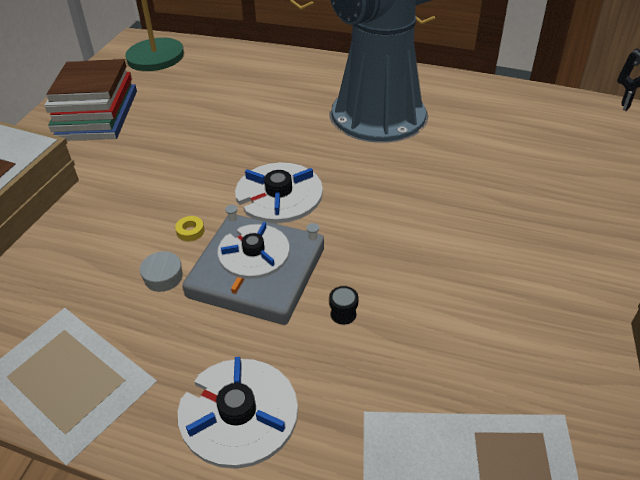

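View pics/b.png

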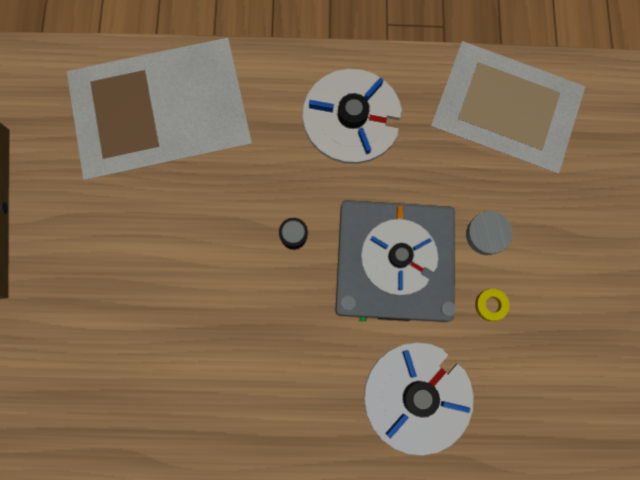

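Three plates show: top view (355,106) and (419,400) are larger and lie on the table. The one at (402,255) on the winder is about 76 px across, so about 120 mm at its height. I'll confirm that with a crop and measure.

```bash
python3 - <<'E'
from h import *
np.set_printoptions(precision=2,suppress=True)
st=state();print(Ro.from_quat(st['eef_rot']).as_matrix())
s=snapshot('top');save('c.png',cv2.resize(s['frame'][190:330,325:470],None,fx=4,fy=4,interpolation=cv2.INTER_CUBIC))
print(s['mtx'],s['k1'])
for r in cut_out('plate',s):
    ys,xs=np.nonzero(r['pixels']);P=dep(s,np.c_[xs,ys]);print(r['xy'],np.ptp(P[:,0]),np.ptp(P[:,1]),np.median(P[:,2]))
f=s['frame'].astype(int);R,G,B=f[...,0],f[...,1],f[...,2]
sub=np.zeros(R.shape,bool);sub[195:325,335:460]=1
for nm,m,z in [('red',(R>110)&(G<60)&(B<60),67),('orange',(R>150)&(G>60)&(G<150)&(B<60),57.5),('blue',(B>110)&(R<70),81)]:
    n,l,stt,c=cv2.connectedComponentsWithStats((m&sub).astype(np.uint8))
    for i in range(1,n):
        if stt[i,4]>8: print(nm,c[i],stt[i,4],atz(s,c[i],z)[0],dep(s,c[i])[0])
w=snapshot('wrist');print('T',np.array(w['T_tool_cam']),w['mtx'])
E
```

```text
[[ 0.91  0.    0.42]
 [-0.42 -0.    0.91]
 [ 0.   -1.    0.  ]]
[[566.93   0.   316.14]
 [  0.   566.93 243.18]
 [  0.     0.     1.  ]] -0.039993131313783306
[416.7, 400.3] 171.98311311504247 276.9937991474584 12.435275426836142
[403.4, 254.6] 217.46192190951973 211.9865405343984 67.25712146262174
[352.3, 114.1] 501.9942847277346 171.1888223665226 11.819219613784298
red [416.64 266.41] 44 [ 542.11 -114.44   67.  ] [ 542.02 -114.34   67.54]
orange [399.64 212.86] 44 [630.38 -90.01  57.5 ] [630.55 -90.13  56.83]
blue [379.02 241.63] 52 [577.53 -53.45  81.  ] [577.7  -53.56  80.16]
blue [422.37 243.47] 51 [ 576.22 -121.17   81.  ] [ 576.38 -121.34   80.19]
blue [400.12 280.41] 51 [517.61 -85.85  81.  ] [517.64 -85.89  80.78]
T [[   0.      0.95    0.32  -80.17]
 [  -0.     -0.32    0.95 -142.56]
 [   1.     -0.     -0.      1.06]
 [   0.      0.      0.      1.  ]] [[378.69   0.   314.57]
 [  0.   378.69 245.17]
 [  0.     0.     1.  ]]
```

View pics/c.png

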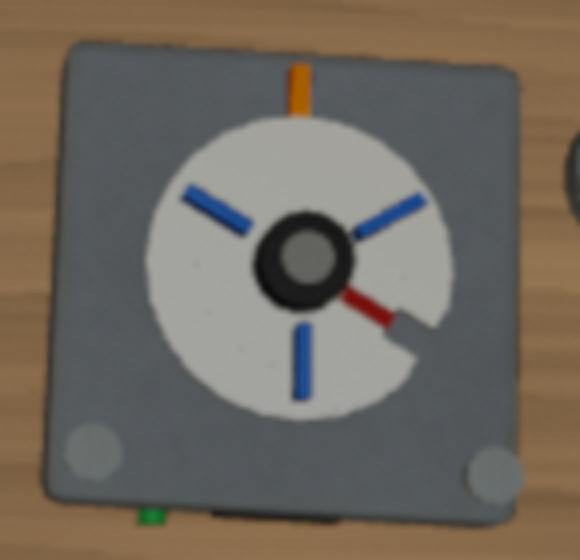

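>>> step_arm([
  [1.81,-2.94,0,0,0,-0.085,1],
  [1.81,-2.94,0,0,0,-0.085,1],
  [1.81,-2.94,0,0,0,-0.085,1],
  [1.81,-2.94,0,0,0,-0.085,1],
  [1.81,-2.94,0,0,0,-0.085,1],
  [1.81,-2.94,0,0,0,-0.085,1],
  [1.81,-2.94,0,0,0,-0.085,1],
  [1.81,-2.94,0,0,0,-0.085,1],
  [1.81,-2.94,0,0,0,-0.085,1],
  [1.81,-2.94,0,0,0,-0.085,1],
  [1.81,-2.94,0,0,0,-0.085,1],
  [1.81,-2.94,0,0,0,-0.085,1],
])

```text
time_s: 2.15
tool_pos: [459.6, 167.4, 231.6]
eef_rot: [-0.527, 0.471, -0.471, 0.528]
contact_force: [1.3, -0.3, -0.3]
finger_gap: 0.1
```

>>> step_arm([
  [1.81,-2.94,-0.5,0,0,-0.085,1],
  [1.81,-2.94,-0.5,0,0,-0.085,1],
  [1.81,-2.94,-1,0,0,-0.085,1],
  [1.81,-2.94,-1,0,0,-0.085,1],
  [1.81,-2.94,-1,0,0,-0.085,1],
  [1.81,-2.94,-1,0,0,-0.085,1],
  [1.81,-2.94,-1,0,0,-0.085,1],
  [1.81,-2.94,-1,0,0,-0.085,1],
  [0,0,0,0,0,0,1],
  [0,0,0,0,0,0,1],
  [0,0,0,0,0,0,1],
])

```text
time_s: 3.07
tool_pos: [603.3, -66.0, 161.0]
eef_rot: [-0.342, 0.619, -0.619, 0.341]
contact_force: [-0.4, 0.8, 0.0]
finger_gap: 0.4
```

```bash
cat > look.py <<'E'
from h import *
import sys
np.set_printoptions(precision=2,suppress=True)
def colors(s,st,box=None):
    hsv=cv2.cvtColor(s['frame'],cv2.COLOR_RGB2HSV);out={}
    for nm,lo,hi,zz in [('red',(0,150,60),(4,255,255),67),('orange',(7,150,80),(16,255,255),57.5),('blue',(105,140,60),(130,255,255),81)]:
        m=cv2.inRange(hsv,lo,hi)
        n,l,q,c=cv2.connectedComponentsWithStats(m)
        for i in range(1,n):
            if q[i,4]>15:
                D=dep(s,c[i],st)[0];X=atz(s,c[i],zz,st)[0]
                if np.hypot(*(X[:2]-[557,-88]))<110: print(nm,c[i],q[i,4],X,'depth',D,'ang',np.degrees(np.arctan2(X[1]+87.5,X[0]-557)))
def yaw(st): M=Ro.from_quat(st['eef_rot']).as_matrix();return np.degrees(np.arctan2(M[1,0],M[0,0])),M[:,1]
if __name__=='__main__':
    st=state();s=snapshot('wrist');print(st['time_s'],st['tool_pos'],yaw(st),st['contact_force'],st['finger_gap'])
    save(sys.argv[1],s['frame']);colors(s,st)
    for q in ['hub_top','notch','rib','key']:
        for r in landmark_of(q,s)[:3]: print(q,np.array(r['xy']),round(r['confidence'],2),dep(s,r['xy'],st)[0])
E
python3 look.py d.png
```

```text
3.0667 [603.29 -65.99 161.04] (np.float64(-122.23549881509), array([-0.,  0., -1.])) [-0.35  0.8   0.04] 0.4443460285765743
orange [366.5  249.95] 420 [632.43 -87.91  57.5 ] depth [632.39 -88.14  56.87] ang -0.3099314828313986
blue [270.83 259.09] 301 [580.1  -52.48  81.  ] depth [579.86 -52.67  80.23] ang 56.594507258387395
blue [226.23 340.57] 253 [520.89 -85.1   81.  ] depth [521.2  -84.89  81.53] ang 176.19641883239183
hub_top [107.2 441. ] 0.76 [571.1  -29.82 238.28]
hub_top [271.9 322.5] 0.58 [558.14 -87.12  88.07]
notch [196.4 428.9] 0.9 [ 388.51 -182.91    4.2 ]
notch [280.4 368.2] 0.74 [602.36 -49.99 210.11]
notch [559.9 112.9] 0.71 [812.43 -91.94   0.67]
rib [ 49.3 417.2] 0.89 [300.51 -83.97  32.12]
key [350.8 261. ] 0.89 [619.35 -88.52  59.17]
```

View pics/d.png

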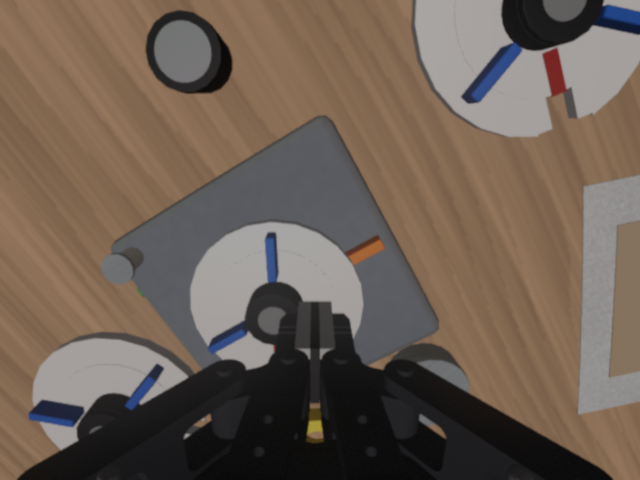

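Wrist view: hub (272,318), key (366,250), rib to push (271,259), closed fingertip (314,303) beside it in free space. Lowering the closed finger next to that rib, while working out the arc.

>>> step_arm([
  [0,0,-2,0,0,0,1],
  [0,0,-2,0,0,0,1],
  [0,0,-2,0,0,0,1],
  [0,0,-1.4,0,0,0,1],
  [0,0,-0.7,0,0,0,1],
  [0,0,-0.7,0,0,0,1],
  [0,0,0,0,0,0,1],
  [0,0,0,0,0,0,1],
])

```text
time_s: 3.98
tool_pos: [604.0, -66.1, 73.9]
eef_rot: [0.341, -0.619, 0.619, -0.342]
contact_force: [0.6, 0.2, -0.0]
finger_gap: 0.3
```

```bash
python3 - <<'E'
from h import *
C=np.array([558.5,-86.5]);st=state();print(st['tool_pos'],st['contact_force'])
a0=58.5;r=lambda a:np.array([np.cos(np.radians(a)),np.sin(np.radians(a))])
def P(a,d=12.5): return C+41*r(a)-d*r(a+90)
print('first',P(a0)-st['tool_pos'][:2])
a=a0;print([list(np.round((P(a+4*(i+1))-P(a+4*i))/10,2)) for i in range(26)])
E
```

```text
[604.03130981 -66.11241934  73.88938196] [ 0.57023385  0.22914875 -0.0181884 ]
first [-13.4508666    8.03943402]
[[np.float64(-0.21), np.float64(0.22)], [np.float64(-0.22), np.float64(0.2)], [np.float64(-0.23), np.float64(0.19)], [np.float64(-0.25), np.float64(0.17)], [np.float64(-0.26), np.float64(0.15)], [np.float64(-0.27), np.float64(0.13)], [np.float64(-0.28), np.float64(0.11)], [np.float64(-0.28), np.float64(0.09)], [np.float64(-0.29), np.float64(0.07)], [np.float64(-0.29), np.float64(0.05)], [np.float64(-0.3), np.float64(0.03)], [np.float64(-0.3), np.float64(0.01)], [np.float64(-0.3), np.float64(-0.01)], [np.float64(-0.3), np.float64(-0.03)], [np.float64(-0.3), np.float64(-0.05)], [np.float64(-0.29), np.float64(-0.07)], [np.float64(-0.29), np.float64(-0.09)], [np.float64(-0.28), np.float64(-0.11)], [np.float64(-0.27), np.float64(-0.13)], [np.float64(-0.26), np.float64(-0.15)], [np.float64(-0.25), np.float64(-0.17)], [np.float64(-0.24), np.float64(-0.18)], [np.float64(-0.22), np.float64(-0.2)], [np.float64(-0.21), np.float64(-0.21)], [np.float64(-0.19), np.float64(-0.23)], [np.float64(-0.18), np.float64(-0.24)]]
```

>>> step_arm([
  [-0.34,0.2,0,0,0,0,1],
  [-0.34,0.2,0,0,0,0,1],
  [-0.34,0.2,0,0,0,0,1],
  [-0.33,0.2,0,0,0,0,1],
  [-0.21,0.22,0,0,0,0.07,1],
  [-0.22,0.2,0,0,0,0.07,1],
  [-0.23,0.19,0,0,0,0.07,1],
  [-0.25,0.17,0,0,0,0.07,1],
  [-0.26,0.15,0,0,0,0.07,1],
  [-0.27,0.13,0,0,0,0.07,1],
])

```text
time_s: 4.82
tool_pos: [576.1, -47.6, 73.9]
eef_rot: [0.464, -0.533, 0.534, -0.464]
contact_force: [1.9, -0.5, -0.2]
finger_gap: 0.1
```

```bash
python3 look.py e.png
```

```text
4.8167 [576.1  -47.6   73.94] (np.float64(-97.98901204779094), array([ 0., -0., -1.])) [ 1.91 -0.47 -0.19] 0.10657382162885436
orange [434.51 356.39] 1012 [632.04 -84.96  57.5 ] depth [632.43 -86.01  56.09] ang 1.9384120219461458
blue [276.65 316.38] 312 [562.94 -39.15  81.  ] depth [562.97 -39.05  81.18] ang 83.00086206136581
rib [283. 337.] 0.74 [567.03 -38.3   98.54]
key [407.4 365.3] 0.79 [605.77 -37.45 123.9 ]
```

View pics/e.png

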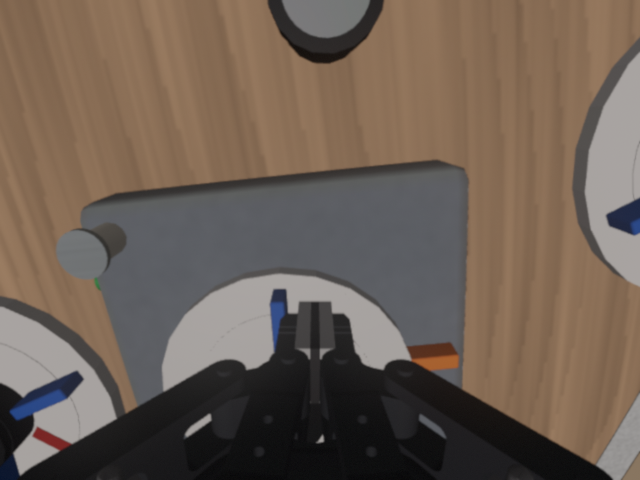

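Contact made: the rib at (278,320) lies on the finger (314,303) and has turned to about 83°. I'll continue along the arc.

>>> step_arm([
  [-0.28,0.11,0,0,0,0.07,1],
  [-0.28,0.09,0,0,0,0.07,1],
  [-0.29,0.07,0,0,0,0.07,1],
  [-0.29,0.05,0,0,0,0.07,1],
  [-0.3,0.03,0,0,0,0.07,1],
  [-0.3,0.01,0,0,0,0.07,1],
  [-0.3,-0.01,0,0,0,0.07,1],
  [-0.3,-0.03,0,0,0,0.07,1],
  [-0.3,-0.05,0,0,0,0.07,1],
  [-0.29,-0.07,0,0,0,0.07,1],
  [-0.29,-0.09,0,0,0,0.07,1],
  [-0.28,-0.11,0,0,0,0.07,1],
])

```text
time_s: 6.07
tool_pos: [541.0, -47.6, 73.4]
eef_rot: [-0.641, 0.298, -0.299, 0.641]
contact_force: [1.4, 1.5, 0.6]
finger_gap: -0.1
```

>>> step_arm([
  [-0.27,-0.13,0,0,0,0.07,1],
  [-0.26,-0.15,0,0,0,0.07,1],
  [-0.25,-0.17,0,0,0,0.07,1],
  [-0.24,-0.18,0,0,0,0.07,1],
  [-0.22,-0.2,0,0,0,0.07,1],
  [-0.21,-0.21,0,0,0,0.07,1],
  [-0.19,-0.23,0,0,0,0.07,1],
  [-0.18,-0.24,0,0,0,0.07,1],
])

```text
time_s: 6.73
tool_pos: [522.6, -62.6, 73.4]
eef_rot: [-0.698, 0.11, -0.11, 0.699]
contact_force: [0.5, 1.5, 1.3]
finger_gap: -0.4
```

```bash
cat > ang.py <<'E'
from h import *
import sys
np.set_printoptions(precision=2,suppress=True)
C=np.array([557.1,-86.8])
st=state();print(st['time_s'],st['tool_pos'],st['contact_force'])
def blobs(s,st):
    hsv=cv2.cvtColor(s['frame'],cv2.COLOR_RGB2HSV);res=[]
    for nm,lo,hi,z in [('red',(0,150,60),(4,255,255),67),('orange',(7,150,80),(16,255,255),57.5),('blue',(105,140,60),(130,255,255),81)]:
        n,l,q,c=cv2.connectedComponentsWithStats(cv2.inRange(hsv,lo,hi))
        for i in range(1,n):
            if q[i,4]<12: continue
            ys,xs=np.nonzero(l==i);X=atz(s,np.c_[xs,ys],z,st)[:,:2];m=X.mean(0)
            if np.hypot(*(m-C))>100: continue
            w,v=np.linalg.eigh(np.cov((X-m).T));d=v[:,1]*np.sign(v[:,1]@(m-C))
            print(nm,c[i],q[i,4],m,'pos-ang %.1f line-ang %.1f'%(np.degrees(np.arctan2(*(m-C)[::-1])),np.degrees(np.arctan2(d[1],d[0]))))
for cm in ['top','scene']:
    s=snapshot(cm);print(cm);blobs(s,None)
    if cm=='top' and len(sys.argv)>1: save(sys.argv[1],cv2.resize(s['frame'][190:330,325:470],None,fx=4,fy=4,interpolation=cv2.INTER_CUBIC))
E
python3 ang.py f.png
```

```text
6.7333 [522.65 -62.58  73.39] [0.48 1.53 1.33]
top
scene
red [241.23 260.23] 30 [589.2  -95.71] pos-ang -15.5 line-ang -14.3
orange [236.58 284.55] 101 [633.46 -86.79] pos-ang 0.0 line-ang 1.9
blue [263.3  233.64] 33 [533.08 -76.8 ] pos-ang 157.4 line-ang -165.7
blue [229.07 244.98] 116 [ 574.35 -122.13] pos-ang -64.0 line-ang -80.0
blue [261.62 259.35] 66 [589.82 -58.  ] pos-ang 41.3 line-ang 41.4
```

View pics/f.png

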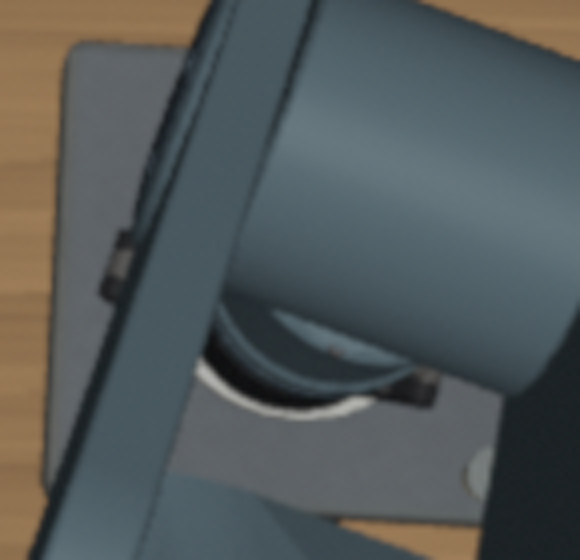

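The arm blocks the top view, but the scene camera sees the notch stripe at (241,260) and the key at (237,285), about 15° short. I'll push 12° more, then measure.

>>> step_arm([
  [-0.16,-0.25,0,0,0,0.07,1],
  [-0.14,-0.26,0,0,0,0.07,1],
  [-0.12,-0.27,0,0,0,0.07,1],
  [0,0,0,0,0,0,1],
  [0,0,0,0,0,0,1],
  [0,0,0,0,0,0,1],
])

```text
time_s: 7.33
tool_pos: [518.4, -70.5, 73.2]
eef_rot: [0.706, -0.038, 0.038, -0.706]
contact_force: [1.3, 0.8, -0.3]
finger_gap: -0.1
```

```bash
python3 ang.py; python3 - <<'E'
from h import *
import ang
st=state();w=snapshot('wrist');print('wrist');ang.blobs(w,st);s=snapshot('scene')
a=cv2.resize(s['frame'][205:315,190:325],(540,440),interpolation=cv2.INTER_CUBIC)
save('g.png',a)
E
```

```text
7.3333 [518.39 -70.47  73.23] [ 1.3   0.75 -0.34]
top
scene
red [244.76 261.28] 29 [589.75 -89.18] pos-ang -4.2 line-ang -2.4
orange [237.34 282.81] 124 [629.61 -87.06] pos-ang -0.2 line-ang 3.5
blue [260.47 231.7 ] 30 [530.01 -83.14] pos-ang 172.3 line-ang -165.2
blue [229.11 248.7 ] 109 [ 582.34 -118.61] pos-ang -51.6 line-ang -64.6
blue [265.8  257.77] 87 [584.63 -52.71] pos-ang 51.1 line-ang 51.4
7.4333 [518.41 -70.46  73.25] [-0.49  0.91 -0.22]
top
scene
red [244.77 261.17] 30 [589.52 -89.26] pos-ang -4.3 line-ang -1.4
orange [237.34 282.81] 124 [629.61 -87.06] pos-ang -0.2 line-ang 3.5
blue [260.47 231.7 ] 30 [530.01 -83.14] pos-ang 172.3 line-ang -165.2
blue [229.11 248.7 ] 109 [ 582.34 -118.61] pos-ang -51.6 line-ang -64.6
blue [265.76 257.77] 88 [584.65 -52.78] pos-ang 51.0 line-ang 51.5
wrist
blue [275.26 318.94] 364 [513.11 -85.07] pos-ang 177.8 line-ang 169.6
```

View pics/g.png

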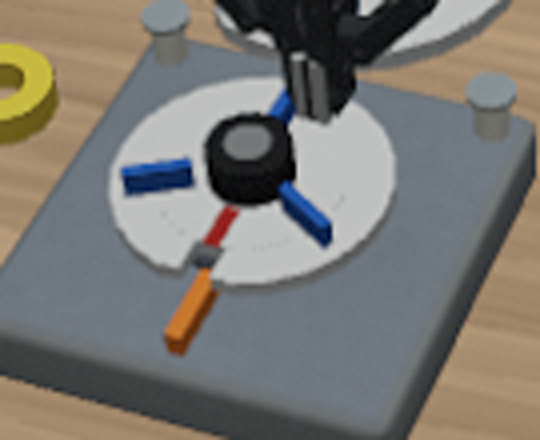

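Crop: the notch (205,255) is now almost in line with the key (190,310) and slightly short. One small push of about 2.5°, then back off and clear the top view.

>>> step_arm([
  [-0.03,-0.09,0,0,0,0.022,1],
  [-0.03,-0.09,0,0,0,0.022,1],
  [0,0,0,0,0,0,1],
  [0,0,0,0,0,0,1],
  [0,0.5,0,0,0,0,1],
  [0,1,0,0,0,0,1],
  [0,0,2,0,0,0,1],
  [0,0,3,0,0,0,1],
  [0,2,3,0,0,0,1],
  [0,4,1,0,0,0,1],
  [0,4,0,0,0,0,1],
  [0,4,0,0,0,0,1],
])

```text
time_s: 8.63
tool_pos: [518.4, 84.5, 165.0]
eef_rot: [0.707, -0.02, 0.023, -0.707]
contact_force: [0.9, 0.2, 0.4]
finger_gap: 0.2
```

>>> step_arm([
  [-1,4,0,0,0,0,1],
  [-1,4,0,0,0,0,1],
  [-1,4,0,0,0,0,1],
  [-1,4,0,0,0,0,1],
  [-1,4,0,0,0,0,1],
  [0,0,0,0,0,0,1],
  [0,0,0,0,0,0,1],
])

```text
time_s: 9.22
tool_pos: [466.3, 285.3, 163.2]
eef_rot: [0.707, -0.019, 0.019, -0.707]
contact_force: [-0.1, 0.4, -0.5]
finger_gap: -0.1
```

```bash
python3 ang.py h.png
```

```text
9.2167 [466.26 285.3  163.21] [-0.12  0.44 -0.46]
top
red [399.97 236.  ] 39 [590.23 -88.6 ] pos-ang -3.1 line-ang 0.0
orange [398.66 216.94] 47 [623.61 -88.37] pos-ang -1.4 line-ang -0.6
blue [379.41 241.87] 63 [577.17 -54.06] pos-ang 58.5 line-ang 59.7
blue [421.98 243.3 ] 47 [ 576.48 -120.57] pos-ang -60.1 line-ang -61.0
blue [400.62 279.92] 65 [518.39 -86.63] pos-ang 179.7 line-ang 176.9
scene
red [245.45 261.31] 29 [589.5  -88.05] pos-ang -2.2 line-ang -1.0
orange [237.67 282.3 ] 132 [628.41 -86.97] pos-ang -0.1 line-ang 2.4
blue [261.58 228.61] 57 [522.37 -84.06] pos-ang 175.5 line-ang -175.1
blue [229.16 249.29] 107 [ 583.58 -117.99] pos-ang -49.7 line-ang -60.4
blue [266.63 257.61] 89 [583.91 -51.55] pos-ang 52.7 line-ang 54.0
```

View pics/h.png

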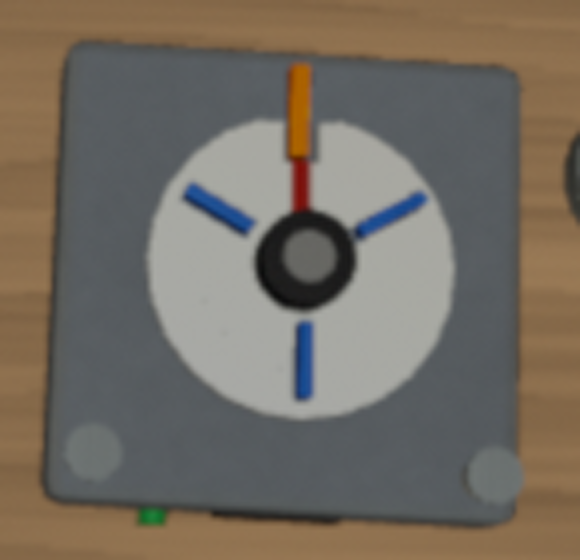

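Crop: key (300,110) lies inside the notch opening (287–318, 120–158). I'll check the residual angle against the deck outline and the key before pressing.

```bash
python3 - <<'E'
from h import *
np.set_printoptions(precision=2,suppress=True)
s=snapshot('top');yy,xx=np.mgrid[190:335,325:475];px=np.c_[xx.ravel(),yy.ravel()]
D=dep(s,px);m=(D[:,2]>40);
mask=m.reshape(yy.shape).astype(np.uint8);n,l,q,c=cv2.connectedComponentsWithStats(mask);i=1+q[1:,4].argmax()
cnt=cv2.findContours((l==i).astype(np.uint8),cv2.RETR_EXTERNAL,cv2.CHAIN_APPROX_NONE)[0][0][:,0]+[325,190]
X=atz(s,cnt,45)[:,:2].astype(np.float32);print('deck rect',cv2.minAreaRect(X))
f=s['frame'].astype(float);R,G,B=f[...,0],f[...,1],f[...,2]
for y in range(205,232):
    w=np.clip((R-B-20)/100,0,1)[y,392:410]*((G[y,392:410]>0.25*R[y,392:410]));xs=np.arange(392,410)
    xm=(w*xs).sum()/w.sum(); print(y,'%.2f'%xm,'w%.1f'%w.sum(),atz(s,(xm,y),57.5)[0,:2],f[y,394:408].mean(1).astype(int) if y>218 else '')
E
```

```text
deck rect ((556.3671264648438, -87.19434356689453), (188.8585968017578, 188.28082275390625), 88.26528930664062)
205 399.68 w0.6 [643.49 -90.22] 
206 399.71 w4.0 [641.82 -90.24] 
207 399.63 w5.1 [640.15 -90.1 ] 
208 399.53 w5.3 [638.47 -89.92] 
209 399.50 w5.4 [636.8  -89.85] 
210 399.50 w5.4 [635.14 -89.83] 
211 399.46 w5.4 [633.47 -89.76] 
212 399.42 w5.3 [631.8  -89.68] 
213 399.40 w5.4 [630.14 -89.62] 
214 399.36 w5.4 [628.48 -89.54] 
215 399.33 w5.5 [626.82 -89.49] 
216 399.33 w5.5 [625.16 -89.47] 
217 399.33 w5.5 [623.5  -89.45] 
218 399.33 w5.5 [621.84 -89.44] 
219 399.31 w5.4 [620.18 -89.38] [103 102  88  78  88  89  89  94 103  96  95  96  97  96]
220 399.28 w5.3 [618.53 -89.32] [135 128 102  82  88  89  89  94  98  95 101 113 119 119]
221 399.27 w5.2 [616.87 -89.3 ] [162 148 109  81  88  89  88  93  98  93 113 141 152 153]
222 399.24 w5.3 [615.22 -89.24] [164 148 105  78  87  89  88  93  97  90 117 152 163 165]
223 399.24 w5.3 [613.57 -89.22] [164 148 104  79  87  89  88  92  96  89 117 153 164 166]
224 399.25 w5.3 [611.92 -89.22] [164 148 104  78  87  89  89  92  95  89 117 153 164 165]
225 399.25 w5.3 [610.27 -89.2 ] [164 148 104  79  87  89  89  91  95  90 117 153 164 165]
226 399.24 w5.3 [608.62 -89.18] [164 148 104  79  88  89  88  93  96  90 118 153 164 166]
227 399.25 w5.3 [606.98 -89.18] [165 148 104  78  87  89  88  92  96  90 117 152 164 165]
228 399.18 w4.9 [605.33 -89.05] [165 148 105  75  78  79  78  87  93  89 117 152 164 166]
229 398.96 w3.0 [603.68 -88.68] [165 150 111  71  53  49  52  69  85  91 119 153 165 166]
230 399.39 w1.3 [602.05 -89.35] [165 157 137 107  68  51  49  66  95 114 133 157 165 166]
231 400.02 w1.5 [600.43 -90.36] [166 165 161 140  86  54  52  66 112 142 156 165 165 166]
```

Deck yaw is about -1.7°, key line about -2°, notch about -0.7° to -1.5°. The offset is ≤1.3 mm against 3 mm to spare, so it fits. Moving over the hub to press.

>>> step_arm([
  [0.91,-3.72,0,0,0,0,1],
  [0.91,-3.72,0,0,0,0,1],
  [0.91,-3.72,0,0,0,0,1],
  [0.91,-3.72,0,0,0,0,1],
  [0.91,-3.72,0,0,0,0,1],
  [0.92,-3.72,0,0,0,0,1],
  [0.92,-3.72,0,0,0,0,1],
  [0.92,-3.72,0,0,0,0,1],
  [0.92,-3.72,0,0,0,0,1],
  [0.92,-3.72,0,0,0,0,1],
  [0,0,-2,0,0,0,1],
  [0,0,-2,0,0,0,1],
])

```text
time_s: 10.37
tool_pos: [560.4, -94.5, 124.3]
eef_rot: [0.707, -0.022, 0.025, -0.706]
contact_force: [-0.9, 0.3, -0.9]
finger_gap: -0.2
```

>>> step_arm([
  [0,0,-1.5,0,0,0,1],
  [0,0,-0.8,0,0,0,1],
  [0,0,0,0,0,0,1],
  [0,0,0,0,0,0,1],
  [0,0,0,0,0,0,1],
])

```text
time_s: 10.78
tool_pos: [560.0, -90.0, 101.5]
eef_rot: [0.707, -0.021, 0.022, -0.707]
contact_force: [-0.1, 0.6, 1.1]
finger_gap: 0.1
```

>>> step_arm([
  [-0.2,0.28,-0.4,0,0,0,1],
  [0,0,-0.5,0,0,0,1],
  [0,0,-0.3,0,0,0,1],
  [0,0,-0.1,0,0,0,1],
  [0,0,-0.1,0,0,0,1],
  [0,0,-0.1,0,0,0,1],
  [0,0,0,0,0,0,1],
  [0,0,0,0,0,0,1],
])

```text
time_s: 11.45
tool_pos: [557.0, -86.2, 85.7]
eef_rot: [-0.707, 0.021, -0.021, 0.707]
contact_force: [-3.1, 2.1, 5.7]
finger_gap: 0.1
```

>>> step_arm([
  [0,0,-0.1,0,0,0,1],
  [0,0,-0.1,0,0,0,1],
  [0,0,0,0,0,0,1],
])

```text
time_s: 11.7
tool_pos: [557.0, -86.2, 83.8]
eef_rot: [-0.707, 0.021, -0.021, 0.707]
contact_force: [-3.0, 1.6, 6.8]
finger_gap: 0.1
```

>>> step_arm([
  [0,0,-0.1,0,0,0,1],
  [0,0,-0.1,0,0,0,1],
  [0,0,-0.1,0,0,0,1],
  [0,0,0,0,0,0,1],
])

```text
time_s: 12.03
tool_pos: [557.0, -86.2, 80.9]
eef_rot: [-0.707, 0.021, -0.021, 0.707]
contact_force: [-4.4, 1.8, 5.7]
finger_gap: -0.2
```

>>> step_arm([
  [0,0,-0.1,0,0,0,1],
  [0,0,-0.1,0,0,0,1],
  [0,0,-0.05,0,0,0,1],
  [0,0,0,0,0,0,1],
])

```text
time_s: 12.37
tool_pos: [557.1, -86.2, 78.5]
eef_rot: [-0.707, 0.021, -0.021, 0.707]
contact_force: [-3.6, 1.6, 7.9]
finger_gap: 0.3
```

>>> step_arm([
  [0,0,-0.1,0,0,0,1],
  [0,0,-0.05,0,0,0,1],
  [0,0,0,0,0,0,1],
])

```text
time_s: 12.62
tool_pos: [557.0, -86.2, 77.1]
eef_rot: [-0.707, 0.021, -0.021, 0.707]
contact_force: [-5.3, 2.3, 7.6]
finger_gap: -0.1
```

>>> step_arm([
  [0,0,-0.05,0,0,0,1],
  [0,0,0,0,0,0,1],
])

```text
time_s: 12.78
tool_pos: [557.0, -86.1, 77.0]
eef_rot: [-0.707, 0.021, -0.021, 0.707]
contact_force: [-6.4, 1.8, 11.4]
finger_gap: -0.0
```

>>> step_arm([
  [0,0,-0.05,0,0,0,1],
  [0,0,0,0,0,0,1],
])

```text
time_s: 12.95
tool_pos: [557.0, -86.2, 77.0]
eef_rot: [-0.707, 0.021, -0.021, 0.707]
contact_force: [-7.4, 3.4, 15.7]
finger_gap: 0.4
```

The tool has stopped at z 77.0 (the expected home height) and force is rising, so the plate is seated. Lifting off, clearing the view and checking.

>>> step_arm([
  [0,0,0.1,0,0,0,1],
  [0,0,0.5,0,0,0,1],
  [0,0,2,0,0,0,1],
  [0,0,3,0,0,0,1],
  [0,0,3,0,0,0,1],
  [-0.5,4,0,0,0,0,1],
  [-0.5,4,0,0,0,0,1],
  [-0.5,4,0,0,0,0,1],
  [-0.5,4,0,0,0,0,1],
  [-0.5,4,0,0,0,0,1],
  [-1,4,0,0,0,0,1],
  [-1,4,0,0,0,0,1],
])

```text
time_s: 13.95
tool_pos: [511.9, 195.3, 161.6]
eef_rot: [-0.707, 0.021, -0.021, 0.707]
contact_force: [1.1, -0.8, -0.5]
finger_gap: -0.3
```

>>> step_arm([
  [-1,4,0,0,0,0,1],
  [-1,4,0,0,0,0,1],
  [0,0,0,0,0,0,1],
  [0,0,0,0,0,0,1],
  [0,0,0,0,0,0,1],
])

```text
time_s: 14.37
tool_pos: [492.3, 273.3, 161.2]
eef_rot: [0.707, -0.021, 0.021, -0.707]
contact_force: [-0.9, 0.0, 0.1]
finger_gap: -0.0
```

```bash
python3 - <<'E'
from h import *
np.set_printoptions(precision=2,suppress=True)
s=snapshot('top');s2=snapshot('scene')
yy,xx=np.mgrid[215:300,355:450];px=np.c_[xx.ravel(),yy.ravel()]
D=dep(s,px);r=np.hypot(D[:,0]-557.2,D[:,1]+87)
hub=D[(r<8)];print('hub z',np.median(hub[:,2]),'(raised read ~86.5)')
ring=D[(r>22)&(r<57)&(D[:,2]>50)&(D[:,2]<64)];A=np.c_[ring[:,:2]-[557,-87],np.ones(len(ring))];k=np.linalg.lstsq(A,ring[:,2],rcond=None)[0]
print('disc z, tilt deg',k[2],np.degrees(k[:2]),len(ring),'expected 57')
for q in ['tin','loupe','core']: print(q,[(np.round(r['xy'],1),round(r['confidence'],2)) for r in landmark_of(q,s)[:1]])
a=cv2.resize(s['frame'][190:330,325:470],(414,400),interpolation=cv2.INTER_CUBIC);b=cv2.resize(s2['frame'][215:300,200:300],(386,400)[:2],interpolation=cv2.INTER_CUBIC)
save('i.png',np.hstack([a,b]))
E
```

```text
hub z 77.24343566032383 (raised read ~86.5)
disc z, tilt deg 56.95928044305298 [0.   0.11] 3019 expected 57
tin [(array([482.3, 234.9]), 0.75)]
loupe [(array([298.3, 232.9]), 0.94)]
core [(array([488.5, 303.5]), 0.67)]
```

View pics/i.png

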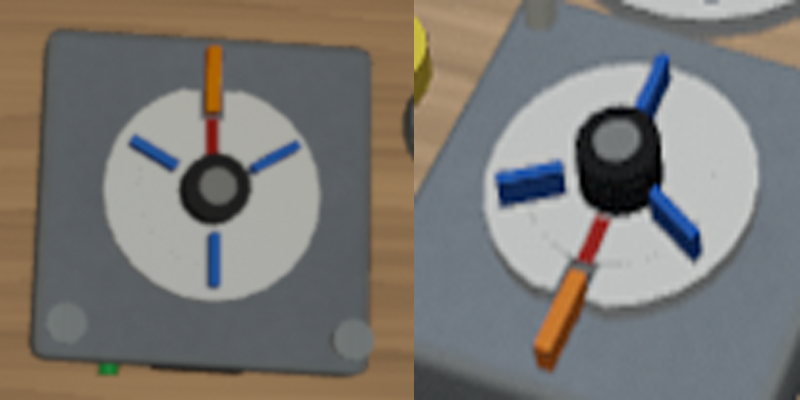

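The plate is home and level, with the key (213,80 left; 565,315 right) sitting in the notch. Handing in.

```bash
python3 -c "
from plant import *
print(sign_off())"
```

```text
the job is handed in; nothing more can be done
None
```

The 120 mm plate on the winder is seated with the key in its notch, and the job is handed in (last clock reading 14.4 s). I pushed it about 120° by one rib with the closed fingertip, then pressed the hub straight down. The force stayed around 6 to 8 N until the plate seated, and I stopped at about 16 N.

- **Seating:** after I backed off, the hub top read 77.2 mm (77 expected) and the disc 57.0 mm (57 expected), with 0.1° tilt. Both camera views show the key in the notch, and the robot is touching nothing.
- **Alignment before pressing:** the estimates differed by about 0.5 to 1.4° (at most 1.3 mm), within the 3 mm to spare on each side.
- **Tin, loupe and film core:** I never went near them below about 160 mm. The core read the same as at the start and the tin was about 3 px off. The loupe read 6–7 px from its first reading. I took that as detector noise and did not measure it separately.

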